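# Thread the stirring shaft through both guide bushings

## Task

A roll of tape has been left round the head of the stirring shaft in its parking post: slide it up off the shaft and lay it flat, wholly on the round cork mat, without dropping it. Then draw the shaft out of the post, thread it from above down through the upper and then the lower brass bushing of the yellow stand, and finish while still holding it there, still and upright, its tip clearly out below the lower bushing but well clear of the base plate. Leave everything else on the bench where it is.

Things in the scene. Friction and masses are not known exactly. Their poses are not given: they have to be found in the camera images.
- shaft_head (a point): Centre of the head of the stirring shaft, the loose part to be threaded: a black upright cylinder with a green band, 20 mm across and 44 mm tall (from 22 mm below to 22 mm above this point). Below the head the shaft is a plain steel stem, 10 mm across, 120 mm long, with a rounded end; shaft 164 mm long in all, about 0.1 kg. z points along it from tip to head. At the start it hangs upright in the parking post, its head resting on the post's flat top.
- shaft_tip (a point): The very end of the shaft's steel stem, on its axis, 142 mm below the centre of the head.
- shaft: The same shaft; origin on its axis at the underside of the head (120 mm above the tip, 22 mm below the centre of the head), z from tip to head.
- roll_mid (a point): Centre of the roll of wound beige tape, half-way up: outside 60 mm across, hole 32 mm across, 36 mm tall, z along its axis, about 0.09 kg. At the start it lies flat on the parking post's top, round the head of the shaft, which shows in its hole and stands 8 mm higher than the roll.
- roll: The same roll; origin at the centre of its underside, 18 mm below its middle.
- park: Parking post, fixed: upright white plastic cylinder with a blue band, 50 mm across, 127 mm tall, origin at the centre of its foot on the bench. A 13 mm hole runs down its axis from the top to 5 mm above the bench; the shaft's stem stands in it and must be drawn 120 mm straight up to be free.
- mat: Round cork mat, fixed, flat on the bench: 130 mm across, 3 mm thick, origin at its centre on the bench.
- stand: Stirrer stand, fixed: yellow base plate 130 x 90 mm, 8 mm thick; origin on the bench under the common upright axis of the two brass bushings. A steel column 16 mm across, 142 mm tall, stands 70 mm from that axis in the stand's -x and carries the bushings on two grey arms.
- upper_mouth (a point): Centre of the upper bushing's mouth, 130 mm above the bench. The bushing opens upward as a funnel 26 mm wide at the mouth narrowing over 7 mm to a 14 mm bore; its lower end is 115 mm above the bench.
- lower_mouth (a point): Centre of the lower bushing's mouth, 75 mm above the bench, straight below the upper one and of the same shape (funnel mouth 26 mm, bore 14 mm); its lower end is 60 mm above the bench, 52 mm above the stand's base plate.
- bottle_a: Bystander, loose: bottle with a blue cap, 48 mm across, 100 mm tall. Origin at the centre of its underside.
- bottle_b: Bystander, loose: second bottle with a blue cap, the same. Origin at the centre of its underside.
- petri: Bystander, loose: flat glass dish with lid, 64 mm across, 22 mm tall. Origin at the centre of its underside.
- jar_l: Bystander, loose: small white jar with a blue lid, 44 mm across, 40 mm tall. Origin at the centre of its underside.
- jar_r: Bystander, loose: small white jar with a red lid, 44 mm across, 40 mm tall. Origin at the centre of its underside.
- tipbox: Bystander, loose: open blue box with dividers, 120 x 80 x 50 mm. Origin at the centre of its underside.
- rack: Bystander, loose: white rack with two rows of capped tubes, 80 x 160 mm, 84 mm tall. Origin at the centre of its underside.
There are look-alikes about, which are no part of the job. Of the things that look like the roll, the largest one is meant.

How it is judged (in metres and radians):
On the way, in this order (a step that is already met when the one before it is completed fails the run):
1. the roll lies flat on the cork mat, let go (horizontal distance between roll and mat below 0.035 m and height (world z) of roll below 0.007 m and angle between roll's own z axis and vertical below 0.1 rad and contact force between the fingers and roll below 0.1 N and linear speed of roll below 0.02 m/s), for 0.2 s.
2. the shaft's tip is out of the post and down through the upper bushing (horizontal distance between shaft_tip and upper_mouth below 0.01 m and height (world z) of shaft_tip below 0.114 m and angle between the z axis of shaft and the z axis of stand, either way round below 0.2 rad), for 0.02 s.
At the end, for the whole second after the job is handed in: Shaft held by the fingers, at rest, upright within 0.09 rad, through both bushings: tip within 6 mm and head within 10 mm of their axis, tip 12 to 56 mm above the bench. Roll flat, at rest and let go on the mat, centres within 35 mm. Bystanders within 30 mm of their places (all of step 1 and horizontal distance between shaft_tip and lower_mouth below 0.006 m and horizontal distance between shaft and upper_mouth below 0.01 m and angle between the z axis of shaft and the z axis of stand, either way round below 0.09 rad and height (world z) of shaft_tip between 0.012 and 0.056 m and contact force between the fingers and shaft above 1 N and linear speed of shaft below 0.02 m/s); the arm keeps its last pose, push and grip.
It fails at once if the roll is dropped or thrown (moves faster than 0.6 m/s out of the fingers) (contact force between the fingers and roll below 0.1 N and linear speed of roll above 0.6 m/s).
It fails at once if a bystander is shoved more than 30 mm or knocked over (distance of any of bottle_a, bottle_b, petri, jar_l, jar_r, tipbox, rack from where it was at the start of the episode above 0.03 m or angle between any of bottle_a, bottle_b, petri, jar_l, jar_r, tipbox, rack's own z axis and vertical above 0.5 rad).
It also fails if it takes over 62 s, if anything falls off the work surface, if the arm or the gripper's body presses on something with over 40 N, if the wrist force passes 120 N, or if a joint passes its speed limit or range.

## Robot

A 6-joint arm with a two-finger parallel gripper is mounted at the origin on the work surface. World frame = base frame: x ahead of the robot, y to its left, z up, the work surface at z = 0. Lengths are in m, angles in degrees, forces in N, time in s.
With the tool pointing down it reaches from about 0.4 to 0.825 m from the base axis. Payload 7 kg.
Tool frame: the origin (TCP) lies between the finger pads; the fingertips stand 11 mm ahead of it and the grasp point (between the pads) lies 8 mm behind it; z points along the fingers, y is the direction in which the jaws open and shut (so a half turn about z gives the same grasp; the last joint's range is limited). The gripper opens to 88 mm and grips with 3 to 60 N. Pads are 19 mm wide; open, the fingers measure 130 mm over their backs; the gripper's body (78 mm by 193 mm) begins 47 mm behind the grasp point.
Start: joints at [-51.102, 20.546, 0.682, 0, -70.136, -16.507], TCP at [0.257, -0.624, 0.238] pointing down, gripper open.
Joint ranges: [-176.03, 176.03], [-82.01, 121.73], [-58.28, 71.71], [-173.87, 95.51], [-174.79, -0.11], [-173.66, 173.66]. Speed limits (degrees/s): [136.94, 136.94, 172.46, 180, 180, 180].

## Interface

Orientations are given as [roll, pitch, yaw] about the fixed x, y, z axes, in that order (R = Rz(yaw) Ry(pitch) Rx(roll)).
In Python, from plant import r gives the robot as it stands.
- The arm moves only by the shell command python3 -m inch 'ROWS' [OPENING] [FORCE]. ROWS is JSON, a list of rows, each an object of numbers: "x", "y", "z": the shift along the tool's x, y, z as a fraction of full scale; "yaw": the turn about the tool's z as a fraction of full scale. In form: [{"x": .., "y": .., "z": .., "yaw": ..}, ...]. A call has 1 to 5 rows; each row shifts and turns the pose as measured when the row begins, along the tool's axes as they then stand; what a row does not reach is not made up. Full scale, the value 1, is 0.025 m for a shift and 4 degrees for a turn. A row lasts 1/12 s, in which the tool goes at most 41.7 mm and 7.16 degrees, less where a joint would pass 70% of its speed; a pose out of reach is approached as far as the arm can. A call with a number of a shift or a turn outside -1 to 1 is refused whole. A call with a gripper value outside its range is refused whole. OPENING is the opening, from -1 (shut) to 1 (fully open), set as the call begins (- or left out, the last holds). The fingers move at their own pace and stop on an object; FORCE is the grip in N (left out, the last holds). Time passes only in rows, so rows that do not move let the fingers close. It gives the time, the measured TCP pose, the force and the opening at its end, in the units of the state.
- r.get_state(): the state, without advancing time (a new reading comes with each control period).
- r.capture(name): name is "scene" or "side" or "wrist"; returns (picture, depth): 420x560x3 uint8, red, green, blue; 420x560 float32, m along the optical axis (not along the pixel's ray), 0 where there is no reading.
- r.camera_info(name): a dict with "mtx" (3x3 intrinsics, pixels), "pose" (4x4, takes a point from camera to world coordinates). Camera axes: x right, y down, z forward; pixel columns grow to the right and rows downward; lengths in m; the calibration is good to about 2 mm. The wrist camera is an equidistant fisheye: a pixel r from the principal point sees the ray r / f radians off the axis. A picture is of the moment at which its call begins: read the wrist's pose just before it. camera_info takes no time and is no camera call; for the wrist camera it gives the pose at the moment of the call.
- r.close_job(): hands the job in, once; it reports no verdict.
The state is a dict: "time_s": time; "joints": joint angles; "qd": joint speeds; "joint_torque": joint torques, N m; "tcp_pos": TCP position; "eef_rot": TCP orientation; "contact_force": force on the tool from outside, world axes, zero at the start; "moment": the same for the moment, N m; "gripper_width": finger opening in m.
Only numpy, scipy, OpenCV 4.12 (cv2) and the standard library are available. Lean on these libraries where they do the work, as an engineer would, in place of code of your own. Each camera call takes 0.05 s, during which the arm holds its last target. There are 200 camera calls.

## Working session

There is one attempt and no reset: what is moved stays moved. The work goes in short steps, Python scripts to look and compute and a shell command to move; the robot and the scene stay as the last step left them, time stands still between calls to the robot, and variables do not carry over. Pictures are saved under pics/ and viewed, about 8 in all and at most 12, crops included, and the job is handed in when it is done.

```bash
ls; mkdir -p pics; python3 - <<'E'
from plant import r
import cv2,numpy as np
s=r.get_state();print({k:np.round(v,3).tolist() for k,v in s.items()})
for n in("scene","side","wrist"):
    im,d=r.capture(n);i=r.camera_info(n);cv2.imwrite(f"pics/{n}0.png",im[:,:,::-1]);np.savez(f"{n}0.npz",im=im,d=d,K=i["mtx"],T=i["pose"]);print(n,np.round(i["mtx"],1).tolist(),np.round(i["pose"],3).tolist())
E
```

```text
pics
{'time_s': 0.0, 'joints': [-51.104, 20.59, 0.633, -0.021, -70.135, -16.507], 'qd': [-0.08, -0.01, 0.056, 0.053, -0.027, -0.002], 'joint_torque': [-0.004, -58.272, 29.304, 6.997, 0.007, -0.0], 'tcp_pos': [0.257, -0.624, 0.237], 'eef_rot': [179.906, -0.007, -157.617], 'contact_force': [-0.333, -0.783, -1.441], 'moment': [0.021, 0.027, 0.012], 'gripper_width': 0.088}
scene [[545.7, 0.0, 286.1], [0.0, 545.7, 214.3], [0.0, 0.0, 1.0]] [[0.472, 0.706, -0.529, 1.336], [0.882, -0.367, 0.296, -0.391], [0.015, -0.606, -0.795, 1.235], [0.0, 0.0, 0.0, 1.0]]
side [[451.3, 0.0, 275.0], [0.0, 451.3, 205.9], [0.0, 0.0, 1.0]] [[-0.93, -0.198, 0.309, 0.243], [-0.367, 0.506, -0.781, 0.907], [-0.002, -0.84, -0.543, 0.725], [0.0, 0.0, 0.0, 1.0]]
wrist [[325.2, 0.0, 284.7], [0.0, 325.2, 215.0], [0.0, 0.0, 1.0]] [[-0.381, 0.895, 0.232, 0.195], [0.924, 0.369, 0.098, -0.651], [0.002, 0.252, -0.968, 0.384], [0.0, 0.0, 0.0, 1.0]]
```

View pics/scene0.png

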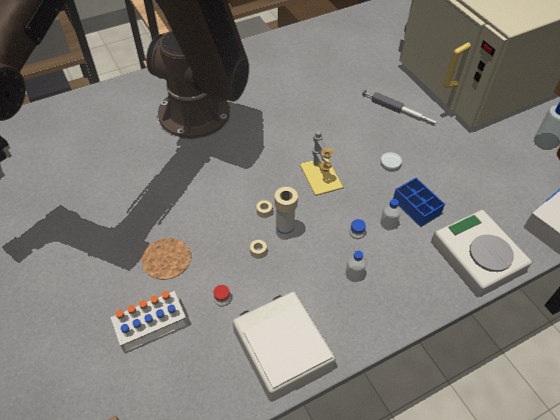

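View pics/side0.png

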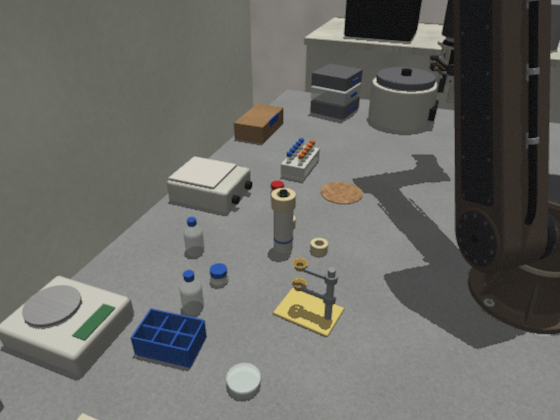

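The scene view shows the post and roll at about (286,200), the mat at (166,258) and the stand at (322,170), with its brass rings near (327,153) and (326,167). The side view shows the roll at (283,198), the brass rings at (300,264) and (299,284), and the mat at (342,192).

```bash
cat > h.py <<'E'
import numpy as np,cv2
def load(n,k=0):
    f=np.load(f"{n}{k}.npz");return f["im"],f["d"],f["K"],f["T"]
def ray(K,T,uv):
    d=T[:3,:3]@np.linalg.inv(K)@np.array([uv[0],uv[1],1.]);return T[:3,3],d/np.linalg.norm(d)
def plane(K,T,uv,z):
    o,d=ray(K,T,uv);return o+d*(z-o[2])/d[2]
def cross(a,b):
    (o1,d1),(o2,d2)=a,b
    t=np.linalg.lstsq(np.c_[d1,-d2],o2-o1,rcond=None)[0];p,q=o1+t[0]*d1,o2+t[1]*d2
    return (p+q)/2,np.linalg.norm(p-q)
def cloud(K,T,d):
    v,u=np.indices(d.shape);P=np.stack([(u-K[0,2])/K[0,0]*d,(v-K[1,2])/K[1,1]*d,d],-1);return P@T[:3,:3].T+T[:3,3]
E
python3 - <<'E'
from h import *
for n,boxes in (("scene",{"roll":(265,178,310,245),"stand":(295,125,345,195),"mat":(135,230,200,285)}),("side",{"roll":(260,180,310,255),"stand":(270,250,345,330),"mat":(315,175,370,210)})):
    im,d,K,T=load(n);hsv=cv2.cvtColor(im,cv2.COLOR_RGB2HSV);P=cloud(K,T,d)
    for k,(a,b,c,e) in boxes.items():
        if k=="mat":
            m=((hsv[...,0]<18)&(hsv[...,1]>90)).astype(np.uint8);
        elif k=="roll": m=((hsv[...,0]>12)&(hsv[...,0]<32)&(hsv[...,1]>50)).astype(np.uint8)
        else: m=((hsv[...,0]>12)&(hsv[...,0]<32)&(hsv[...,1]>120)).astype(np.uint8)
        M=np.zeros_like(m);M[b:e,a:c]=m[b:e,a:c]
        nn,l,st,ce=cv2.connectedComponentsWithStats(M)
        for i in range(1,nn):
            if st[i,4]>15:
                q=P[(l==i)&(d>0)];print(n,k,st[i].tolist(),ce[i].round(1),"P med",np.median(q,0).round(3),"min",q.min(0).round(3),"max",q.max(0).round(3), "ctr z.003",plane(K,T,ce[i],.003).round(4))
    for k in ("roll","stand"):
        a,b,c,e=boxes[k];cv2.imwrite(f"pics/{n}_{k}.png",cv2.resize(im[b:e,a:c,::-1],None,fx=6,fy=6,interpolation=cv2.INTER_CUBIC))
A=[cv2.imread(f"pics/{n}_{k}.png") for n in("scene","side") for k in("roll","stand")]
H=max(a.shape[0] for a in A);M=np.hstack([cv2.copyMakeBorder(a,0,H-a.shape[0],0,0,0) for a in A]);print(M.shape,[a.shape for a in A]);cv2.imwrite("pics/m.png",cv2.resize(M,None,fx=.66667,fy=.66667))
E
```

```text
scene roll [275, 187, 23, 26, 433] [285.7 199.8] P med [0.578 0.031 0.159] min [ 0.415  0.008 -0.004] max [0.602 0.105 0.169] ctr z.003 [0.4692 0.092  0.003 ]
scene roll [265, 201, 7, 17, 96] [267.7 208.5] P med [0.491 0.027 0.022] min [ 0.463  0.01  -0.   ] max [0.503 0.04  0.031] ctr z.003 [0.4736 0.0312 0.003 ]
scene stand [322, 148, 11, 9, 59] [327.  151.8] P med [0.455 0.231 0.125] min [0.441 0.212 0.117] max [0.474 0.241 0.133] ctr z.003 [0.3593 0.2965 0.003 ]
scene stand [300, 158, 42, 37, 720] [319.7 177.2] P med [0.449 0.217 0.007] min [ 0.366  0.177 -0.002] max [0.504 0.278 0.114] ctr z.003 [0.4394 0.2233 0.003 ]
scene mat [142, 238, 49, 41, 1553] [165.8 258.2] P med [ 0.497 -0.285  0.002] min [ 0.427 -0.348 -0.007] max [ 0.561 -0.221  0.011] ctr z.003 [ 0.4977 -0.2857  0.003 ]
side roll [271, 188, 25, 25, 465] [282.8 200.3] P med [0.559 0.057 0.155] min [ 0.536 -0.193 -0.003] max [0.692 0.07  0.172] ctr z.003 [ 0.644 -0.169  0.003]
side roll [293, 216, 3, 11, 19] [293.8 219.9] P med [ 0.567 -0.051  0.026] min [ 0.541 -0.073  0.007] max [0.575 0.036 0.101] ctr z.003 [ 0.5787 -0.0833  0.003 ]
side stand [293, 258, 14, 13, 110] [299.3 263. ] P med [0.46  0.222 0.126] min [0.445 0.213 0.115] max [0.471 0.242 0.131] ctr z.003 [0.5036 0.0875 0.003 ]
side stand [293, 278, 13, 13, 106] [298.7 283.2] P med [0.46  0.222 0.07 ] min [0.444 0.181 0.005] max [0.482 0.242 0.077] ctr z.003 [0.4815 0.1566 0.003 ]
side stand [290, 307, 12, 11, 36] [295.6 312.7] P med [0.455 0.25  0.007] min [0.443 0.238 0.003] max [0.472 0.265 0.009] ctr z.003 [0.4575 0.2468 0.003 ]
side mat [321, 182, 41, 22, 702] [341.3 192.6] P med [ 0.492 -0.277  0.002] min [ 0.431 -0.344 -0.002] max [ 0.556 -0.215  0.008] ctr z.003 [ 0.4919 -0.2766  0.003 ]
(480, 1320, 3) [(402, 270, 3), (420, 300, 3), (450, 300, 3), (480, 450, 3)]
```

View pics/m.png

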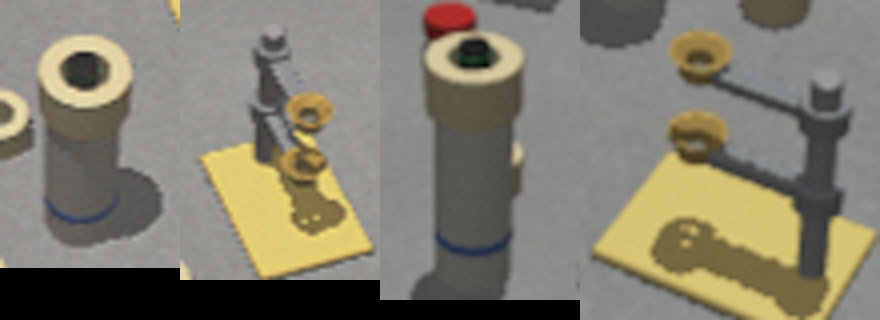

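The 4x crops show the roll's top ring centred at about (286.2,196) in scene and (283.5,195) in side. The upper mouth is at about (327.5,152.3) and (300,263.7), the lower mouth at about (325.7,165.5) and (299.2,283). Next I cross the rays.

```bash
python3 - <<'E'
from h import *
_,_,K1,T1=load("scene");_,_,K2,T2=load("side")
for k,a,b,z in(("roll top",(286.2,196),(283.5,195),.163),("upper",(327.5,152.3),(300,263.7),.13),("lower",(325.7,165.5),(299.2,283),.075),("mat",(166,258.2),(341.5,192.6),.003)):
    p,e=cross(ray(K1,T1,a),ray(K2,T2,b));print(k,p.round(4),round(e,4),plane(K1,T1,a,z).round(4),plane(K2,T2,b,z).round(4))
from plant import r
im,d,K,T=load("wrist");print(T.round(3))
# obstacle heights near the corridor
for n in("scene",):
    im,d,K,T=load(n);P=cloud(K,T,d)
    for k,u,v in(("jarL",358,226),("jarR",221,292),("rack",150,315),("botA",356,258),("botB",393,207),("petri",391,160),("tipbox",418,198),("ring1",263,208),("ring2",258,248),("column",317,135)): print(k,P[v,u].round(3))
E
```

```text
roll top [0.5661 0.0382 0.157 ] 0.0019 [0.5713 0.0362 0.163 ] [0.5622 0.0464 0.163 ]
upper [0.4579 0.2284 0.1253] 0.0011 [0.4622 0.2259 0.13  ] [0.4558 0.2331 0.13  ]
lower [0.4583 0.2271 0.0714] 0.0006 [0.4612 0.2253 0.075 ] [0.4569 0.2305 0.075 ]
mat [ 0.4935 -0.2851 -0.0026] 0.0014 [ 0.4981 -0.2853  0.003 ] [ 0.4912 -0.2767  0.003 ]
[[-0.381  0.895  0.232  0.195]
 [ 0.924  0.369  0.098 -0.651]
 [ 0.002  0.252 -0.968  0.384]
 [ 0.     0.     0.     1.   ]]
jarL [0.665 0.21  0.038]
jarR [ 0.682 -0.204  0.043]
rack [ 0.683 -0.38   0.084]
botA [0.776 0.125 0.091]
botB [0.683 0.303 0.087]
petri [0.49  0.444 0.018]
tipbox [0.659 0.416 0.035]
ring1 [ 0.463  0.021 -0.001]
ring2 [ 0.581 -0.053  0.   ]
column [0.392 0.233 0.133]
```

The cameras put the roll at about (0.566,0.040), the stand axis at about (0.459,0.229) and the mat at about (0.494,-0.282). Heights read about 5 mm low, so I'll refine them with the wrist camera. First I turn the tool to yaw 180 while moving towards the post.

```bash
python3 -m inch '[{"y":1,"yaw":1,"z":-0.3},{"y":1,"yaw":1,"z":-0.3},{"y":1,"yaw":1,"z":-0.3},{"y":1,"yaw":1},{"y":1,"yaw":1}]' 1
python3 -m inch '[{"x":-0.5,"y":1,"yaw":0.6},{"x":-0.5,"y":1},{"x":-0.5,"y":1},{"x":-0.5,"y":1},{"x":-0.5,"y":1}]'
```

```text
validation failed for argument at $[0]...
validation failed for argument at $[0]...
```

```bash
python3 -m inch '[{"x":0,"y":1,"z":-0.3,"yaw":1},{"x":0,"y":1,"z":-0.3,"yaw":1},{"x":0,"y":1,"z":-0.3,"yaw":1},{"x":0,"y":1,"z":0,"yaw":1},{"x":0,"y":1,"z":0,"yaw":1}]' 1
python3 -m inch '[{"x":-0.5,"y":1,"z":0,"yaw":0.6},{"x":-0.5,"y":1,"z":0,"yaw":0},{"x":-0.5,"y":1,"z":0,"yaw":0},{"x":-0.5,"y":1,"z":0,"yaw":0},{"x":-0.5,"y":1,"z":0,"yaw":0}]'
```

```text
time_s: 0.57
tcp_pos: [0.2248, -0.5016, 0.2548]
eef_rot: [179.6, -0.3, -178.5]
contact_force: [1.3, 0.6, -0.7]
gripper_width: 0.0874
time_s: 0.98
tcp_pos: [0.2865, -0.3711, 0.2551]
eef_rot: [179.5, -0.4, 178.4]
contact_force: [0.9, 0.3, -0.1]
gripper_width: 0.0876
```

```bash
python3 -m inch '[{"x":-0.7,"y":1,"z":0,"yaw":-0.2},{"x":-0.7,"y":1,"z":0,"yaw":-0.2},{"x":-0.7,"y":1,"z":0,"yaw":0},{"x":-0.7,"y":1,"z":0,"yaw":0},{"x":-0.7,"y":1,"z":0,"yaw":0}]'
python3 -m inch '[{"x":-0.7,"y":1,"z":0,"yaw":0},{"x":-0.7,"y":1,"z":0,"yaw":0},{"x":-0.7,"y":1,"z":0,"yaw":0},{"x":-0.7,"y":1,"z":0,"yaw":0},{"x":-0.7,"y":1,"z":0,"yaw":0}]'
python3 -m inch '[{"x":-0.7,"y":1,"z":0,"yaw":0},{"x":-0.7,"y":1,"z":0,"yaw":0},{"x":-0.7,"y":0.8,"z":0,"yaw":0},{"x":0,"y":0,"z":0,"yaw":0}]'
cat >> h.py <<'E'
def shot(k):
    from plant import r
    s=r.get_state();i=r.camera_info("wrist");im,d=r.capture("wrist")
    np.savez(f"wrist{k}.npz",im=im,d=d,K=i["mtx"],T=i["pose"]);cv2.imwrite(f"pics/w{k}.png",im[:,:,::-1])
    print({q:np.round(s[q],4).tolist() for q in("time_s","tcp_pos","eef_rot","contact_force","gripper_width")})
    return im,d,i["mtx"],i["pose"]
def wray(K,T,uv):
    p=np.array([uv[0]-K[0,2],uv[1]-K[1,2]]);t=np.linalg.norm(p)/K[0,0];e=p/max(np.linalg.norm(p),1e-9)
    return T[:3,3],T[:3,:3]@np.array([*(e*np.sin(t)),np.cos(t)])
def wplane(K,T,uv,z):
    o,d=wray(K,T,uv);return o+d*(z-o[2])/d[2]
E
python3 -c "
from h import *
shot(1)"
```

```text
time_s: 1.4
tcp_pos: [0.3762, -0.2399, 0.256]
eef_rot: [179.5, -0.3, 179.9]
contact_force: [0.3, -0.3, -0.5]
gripper_width: 0.0874
time_s: 1.82
tcp_pos: [0.466, -0.1072, 0.2574]
eef_rot: [179.5, -0.1, 180.0]
contact_force: [0.2, -0.5, -0.4]
gripper_width: 0.0876
time_s: 2.15
tcp_pos: [0.5224, -0.0291, 0.2575]
eef_rot: [179.5, -0.1, -179.8]
contact_force: [-0.7, -0.9, 0.6]
gripper_width: 0.0875
{'time_s': 2.15, 'tcp_pos': [0.5224, -0.0291, 0.2575], 'eef_rot': [179.4517, -0.1262, -179.8011], 'contact_force': [-0.7118, -0.8792, 0.6359], 'gripper_width': 0.0875}
```

View pics/w1.png

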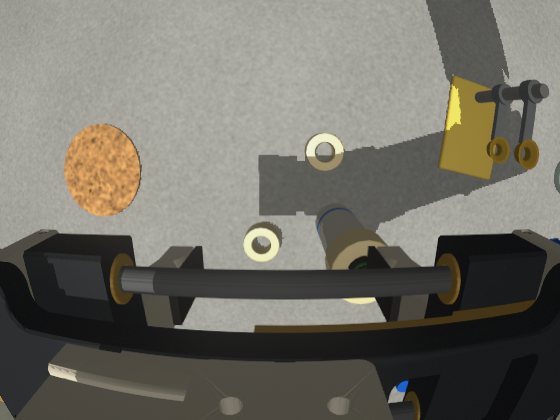

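The wrist view shows the mat at (103,170), the lower mouth at (498,150) and the upper mouth at (527,153). The gripper hides the lower half of the image, roll included at (358,265). I'll go out past the roll so it comes into the free upper half.

```bash
python3 -m inch '[{"x":-1,"y":0.6,"z":0,"yaw":0},{"x":-1,"y":0.6,"z":0,"yaw":0},{"x":-1,"y":0.6,"z":0,"yaw":0},{"x":-1,"y":0.6,"z":0,"yaw":0},{"x":0,"y":0.4,"z":0,"yaw":0}]'
python3 -m inch '[{"x":0,"y":0,"z":0,"yaw":0}]'
python3 - <<'E'
from h import *
shot(2)
E
python3 -m inch '[{"x":0,"y":1,"z":0,"yaw":0},{"x":0,"y":1,"z":0,"yaw":0},{"x":0,"y":0.8,"z":0,"yaw":0},{"x":0,"y":0,"z":0,"yaw":0},{"x":0,"y":0,"z":0,"yaw":0}]'
python3 - <<'E'
from h import *
shot(3)
a=cv2.imread("pics/w2.png")[:300];b=cv2.imread("pics/w3.png")[:300];cv2.imwrite("pics/w23.png",np.vstack([a,b]))
E
```

```text
time_s: 2.62
tcp_pos: [0.6211, 0.0396, 0.2574]
eef_rot: [179.5, -0.3, -179.9]
contact_force: [-0.4, 0.2, -0.4]
gripper_width: 0.0876
time_s: 2.7
tcp_pos: [0.6214, 0.0404, 0.2566]
eef_rot: [179.5, -0.4, -179.9]
contact_force: [-1.0, 0.2, -0.4]
gripper_width: 0.0877
{'time_s': 2.7, 'tcp_pos': [0.6214, 0.0404, 0.2566], 'eef_rot': [179.468, -0.3631, -179.9001], 'contact_force': [-0.9692, 0.1934, -0.3781], 'gripper_width': 0.0877}
time_s: 3.17
tcp_pos: [0.617, 0.1062, 0.2572]
eef_rot: [179.5, -0.5, 179.9]
contact_force: [1.1, -0.4, 0.4]
gripper_width: 0.0874
{'time_s': 3.1667, 'tcp_pos': [0.617, 0.1062, 0.2572], 'eef_rot': [179.5353, -0.5041, 179.8732], 'contact_force': [1.0826, -0.4142, 0.3718], 'gripper_width': 0.0874}
```

View pics/w23.png

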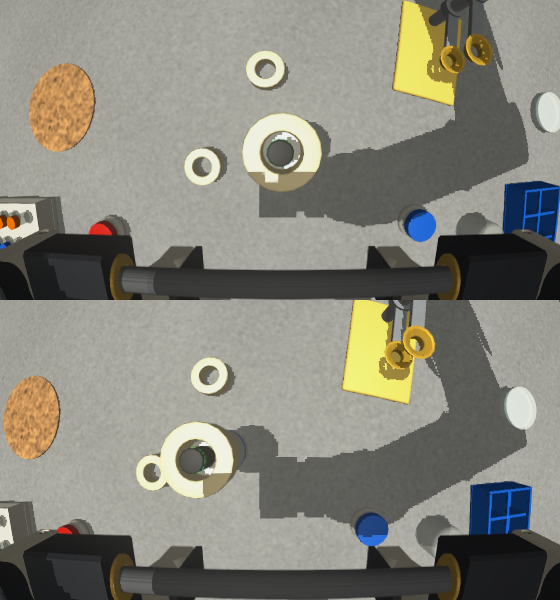

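Views 2 and 3 (wrist) show the roll ring centred at about (282,152) and (197,160) and the head disc at (280,153) and (191,160). The upper mouth is at (479,50) and (418,42), the mat at (62,107) and (32,117). I'll refine these with masks and cross the rays.

```bash
python3 - <<'E'
from h import *
def fit(n,k,c,R,hs,sat):
    im,d,K,T=load("wrist",n);hsv=cv2.cvtColor(im,cv2.COLOR_RGB2HSV);m=((hsv[...,0]>=hs[0])&(hsv[...,0]<=hs[1])&(hsv[...,1]>sat)).astype(np.uint8)
    g=np.zeros_like(m);cv2.circle(g,c,R,1,-1);m&=g
    cs=cv2.findContours(m,cv2.RETR_EXTERNAL,cv2.CHAIN_APPROX_NONE)[0];q=max(cs,key=cv2.contourArea)
    e=cv2.fitEllipse(cv2.convexHull(q));print(n,k,np.round(e[0],1),np.round(e[1],1));return wray(K,T,e[0]),e[0],K,T
for k,c2,c3,R,hs,sat,z in(("roll",(282,151),(197,160),47,(12,35),28,.163),("upper",(479,50),(418,42),19,(12,30),110,.13),("mat",(62,107),(32,117),50,(5,20),90,.003)):
    a=fit(2,k,c2,R,hs,sat);b=fit(3,k,c3,R,hs,sat);p,e=cross(a[0],b[0]);print("  cross",p.round(4),round(e,4),"planes",wplane(a[2],a[3],a[1],z).round(4),wplane(b[2],b[3],b[1],z).round(4))
for n,uv in((2,(280,153)),(3,(191,160))):
    _,_,K,T=load("wrist",n);print("head top",wplane(K,T,uv,.171).round(4))
_,_,K2,T2=load("wrist",2);_,_,K3,T3=load("wrist",3);print(cross(wray(K2,T2,(280,153)),wray(K3,T3,(191,160))))
im,d,K,T=load("wrist",2);print("depth at ring",d[125,282],"head",d[153,280],"cam",T[:3,3].round(4))
E
```

```text
2 roll [281.5 152. ] [79.8 80.4]
3 roll [196.  159.7] [75.2 93.1]
  cross [0.5682 0.0381 0.159 ] 0.0 planes [0.5679 0.0381 0.163 ] [0.5679 0.0392 0.163 ]
2 upper [477.8  49.4] [26.9 33. ]
3 upper [416.8  43. ] [34.3 36.7]
  cross [0.4616 0.2247 0.13  ] 0.0007 planes [0.4612 0.2247 0.13  ] [0.462  0.2247 0.13  ]
2 mat [ 61.4 107. ] [64.3 88.7]
3 mat [ 31.3 117.1] [55.2 83.4]
  cross [ 0.4962 -0.2809 -0.001 ] 0.0002 planes [ 0.4969 -0.2777  0.003 ] [ 0.4966 -0.2771  0.003 ]
head top [0.5682 0.037  0.171 ]
head top [0.5674 0.0375 0.171 ]
(array([0.56794   , 0.03694873, 0.16917444]), np.float64(0.0007449079982017513))
depth at ring 0.23154037 head 0.2301646 cam [0.5549 0.0381 0.4038]
```

Heights from the crossed rays match the text, within about 4 mm: roll top 0.159, head top 0.169, mouth 0.130. So roll (0.568,0.038), stand axis (0.4615,0.2247), mat (0.496,-0.279). Next I position over the roll and descend.

```bash
python3 -m inch '[{"x":0.7,"y":-1,"z":0,"yaw":0},{"x":0.7,"y":-1,"z":0,"yaw":0},{"x":0.6,"y":-0.7,"z":0,"yaw":0},{"x":0,"y":0,"z":0,"yaw":0},{"x":0,"y":0,"z":0,"yaw":0}]' 1
```

```text
time_s: 3.63
tcp_pos: [0.5624, 0.0311, 0.2572]
eef_rot: [179.5, -0.5, 179.7]
contact_force: [-0.5, 0.1, -0.5]
gripper_width: 0.0877
```

```bash
python3 -m inch '[{"x":-0.2,"y":0.25,"z":0.6,"yaw":0},{"x":0,"y":0,"z":0.6,"yaw":0},{"x":0,"y":0,"z":0.3,"yaw":0},{"x":0,"y":0,"z":0.2,"yaw":0}]' 1
```

```text
time_s: 3.97
tcp_pos: [0.5686, 0.0354, 0.2169]
eef_rot: [179.4, -0.1, 179.5]
contact_force: [0.1, -0.9, 0.2]
gripper_width: 0.0878
```

```bash
python3 -m inch '[{"x":0,"y":0.12,"z":0.7,"yaw":0},{"x":0,"y":0,"z":0.7,"yaw":0},{"x":0,"y":0,"z":0.5,"yaw":0},{"x":0,"y":0,"z":0.3,"yaw":0},{"x":0,"y":0,"z":0,"yaw":0}]' 1
```

```text
time_s: 4.38
tcp_pos: [0.5698, 0.0388, 0.1597]
eef_rot: [179.5, -0.1, 179.5]
contact_force: [0.4, -1.1, -0.3]
gripper_width: 0.0875
```

```bash
python3 -m inch '[{"x":0.06,"y":-0.02,"z":0.35,"yaw":0},{"x":0,"y":0,"z":0.25,"yaw":0},{"x":0,"y":0,"z":0.05,"yaw":0},{"x":0,"y":0,"z":0,"yaw":0}]' 1
python3 -m inch '[{"x":0,"y":0,"z":0,"yaw":0},{"x":0,"y":0,"z":0,"yaw":0},{"x":0,"y":0,"z":0,"yaw":0},{"x":0,"y":0,"z":0,"yaw":0},{"x":0,"y":0,"z":0,"yaw":0}]' 0.2 15
```

```text
time_s: 4.72
tcp_pos: [0.5693, 0.0386, 0.1435]
eef_rot: [179.5, 0.0, 179.5]
contact_force: [-0.1, 0.0, -0.7]
gripper_width: 0.0877
time_s: 5.13
tcp_pos: [0.5703, 0.0388, 0.1453]
eef_rot: [179.4, 0.2, 179.6]
contact_force: [0.3, -0.1, 0.5]
gripper_width: 0.0601
```

Closed on 60 mm, which matches the roll. Lifting straight up now.

```bash
python3 -m inch '[{"x":0,"y":0,"z":0,"yaw":0},{"x":0,"y":0,"z":-0.15,"yaw":0},{"x":0,"y":0,"z":-0.3,"yaw":0},{"x":0,"y":0,"z":-0.4,"yaw":0},{"x":0,"y":0,"z":-0.4,"yaw":0}]' -0.5 20
python3 -m inch '[{"x":0,"y":0,"z":-0.5,"yaw":0},{"x":0,"y":0,"z":-0.5,"yaw":0},{"x":0,"y":0,"z":-0.5,"yaw":0},{"x":0,"y":0,"z":-0.5,"yaw":0},{"x":0,"y":0,"z":-0.3,"yaw":0}]'
```

```text
time_s: 5.55
tcp_pos: [0.5688, 0.0381, 0.177]
eef_rot: [179.5, -0.1, 179.5]
contact_force: [-0.2, 0.3, -1.7]
gripper_width: 0.0587
time_s: 5.97
tcp_pos: [0.5695, 0.0376, 0.2436]
eef_rot: [179.4, 0.2, 179.6]
contact_force: [0.5, 0.5, -0.7]
gripper_width: 0.0585
```

```bash
python3 - <<'E'
from plant import r
import cv2,numpy as np
A=[cv2.resize(r.capture("side")[0][90:270,200:370,::-1],None,fx=2.3,fy=2.3),cv2.resize(r.capture("scene")[0][100:280,200:370,::-1],None,fx=2.3,fy=2.3)]
cv2.imwrite("pics/chk.png",np.hstack(A))
E
```

```text
(no output)
```

View pics/chk.png

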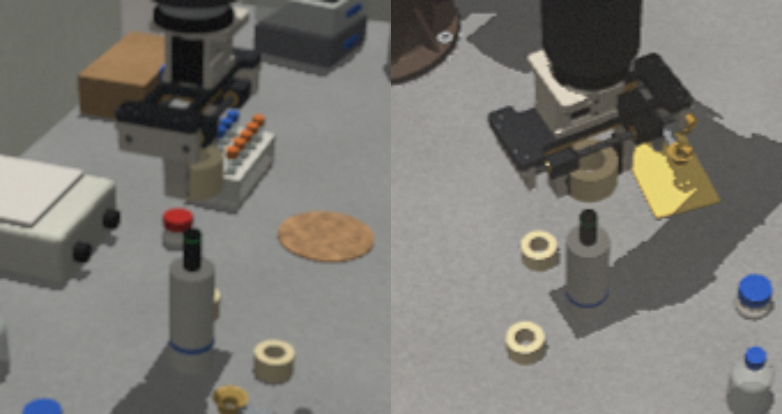

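The picture shows the roll in the fingers (side crop (205,172)) and the shaft still standing in the post (192,248). Carrying the roll to the mat.

```bash
python3 -m inch '[{"x":0.2,"y":-0.5,"z":0,"yaw":0},{"x":0.2,"y":-0.8,"z":0,"yaw":0},{"x":0.3,"y":-0.9,"z":0,"yaw":0},{"x":0.3,"y":-0.9,"z":0,"yaw":0},{"x":0.3,"y":-0.9,"z":0,"yaw":0}]'
python3 -m inch '[{"x":0.3,"y":-0.9,"z":0,"yaw":0},{"x":0.3,"y":-0.9,"z":0,"yaw":0},{"x":0.3,"y":-0.9,"z":0.3,"yaw":0},{"x":0.3,"y":-0.9,"z":0.3,"yaw":0},{"x":0.3,"y":-0.9,"z":0.3,"yaw":0}]'
python3 -m inch '[{"x":0.1,"y":-0.9,"z":0.5,"yaw":0},{"x":0.1,"y":-0.9,"z":0.5,"yaw":0},{"x":0,"y":-0.6,"z":0.5,"yaw":0},{"x":0,"y":-0.3,"z":0.5,"yaw":0}]'
```

```text
time_s: 6.48
tcp_pos: [0.5342, -0.0633, 0.2392]
eef_rot: [179.4, 0.1, 179.9]
contact_force: [0.4, -0.4, -0.7]
gripper_width: 0.0585
time_s: 6.9
tcp_pos: [0.4904, -0.1824, 0.2127]
eef_rot: [179.4, -0.1, 179.9]
contact_force: [1.0, 0.2, -0.5]
gripper_width: 0.0584
time_s: 7.23
tcp_pos: [0.4794, -0.2558, 0.1588]
eef_rot: [179.3, -0.2, 179.7]
contact_force: [-0.6, -0.7, -0.9]
gripper_width: 0.0582
```

```bash
python3 -m inch '[{"x":-0.3,"y":-0.4,"z":0.6,"yaw":0},{"x":-0.3,"y":-0.3,"z":0.6,"yaw":0},{"x":0,"y":0,"z":0.6,"yaw":0},{"x":0,"y":0,"z":0.4,"yaw":0},{"x":0,"y":0,"z":0.3,"yaw":0}]'
```

```text
time_s: 7.65
tcp_pos: [0.4877, -0.277, 0.0884]
eef_rot: [179.2, -0.6, 179.4]
contact_force: [0.5, -0.2, -0.9]
gripper_width: 0.0582
```

```bash
python3 -m inch '[{"x":-0.25,"y":-0.05,"z":0.6,"yaw":0},{"x":-0.1,"y":0,"z":0.5,"yaw":0},{"x":0,"y":0,"z":0.3,"yaw":0},{"x":0,"y":0,"z":0.2,"yaw":0},{"x":0,"y":0,"z":0,"yaw":0}]'
```

```text
time_s: 8.07
tcp_pos: [0.4931, -0.2772, 0.0444]
eef_rot: [179.1, -0.9, 179.4]
contact_force: [-0.8, -0.3, -1.0]
gripper_width: 0.0587
```

```bash
python3 -m inch '[{"x":-0.05,"y":0,"z":0.3,"yaw":0},{"x":0,"y":0,"z":0.25,"yaw":0},{"x":0,"y":0,"z":0.1,"yaw":0},{"x":0,"y":0,"z":0.05,"yaw":0},{"x":0,"y":0,"z":0,"yaw":0}]'
```

```text
time_s: 8.48
tcp_pos: [0.4949, -0.2769, 0.0271]
eef_rot: [179.2, -0.7, 179.5]
contact_force: [0.2, 0.0, -0.7]
gripper_width: 0.0583
```

```bash
python3 -m inch '[{"x":0,"y":0,"z":0.15,"yaw":0},{"x":0,"y":0,"z":0.1,"yaw":0},{"x":0,"y":0,"z":0.05,"yaw":0},{"x":0,"y":0,"z":0,"yaw":0}]'
```

```text
time_s: 8.82
tcp_pos: [0.4955, -0.277, 0.0218]
eef_rot: [179.2, -0.6, 179.6]
contact_force: [-0.3, -0.4, -0.8]
gripper_width: 0.0585
```

```bash
python3 -m inch '[{"x":0,"y":0,"z":0.08,"yaw":0},{"x":0,"y":0,"z":0.06,"yaw":0},{"x":0,"y":0,"z":0.05,"yaw":0}]'
```

```text
time_s: 9.07
tcp_pos: [0.4957, -0.277, 0.021]
eef_rot: [179.3, -0.5, 179.6]
contact_force: [-5.5, 2.8, 12.2]
gripper_width: 0.0586
```

Contact with the mat: z force 12 N at the expected height. Releasing.

```bash
python3 -m inch '[{"x":0,"y":0,"z":0,"yaw":0},{"x":0,"y":0,"z":0,"yaw":0},{"x":0,"y":0,"z":0,"yaw":0},{"x":0,"y":0,"z":0,"yaw":0},{"x":0,"y":0,"z":0,"yaw":0}]' 1
python3 -m inch '[{"x":0,"y":0,"z":-0.2,"yaw":0},{"x":0,"y":0,"z":-0.4,"yaw":0},{"x":0,"y":0,"z":-0.7,"yaw":0},{"x":0,"y":0,"z":-1,"yaw":0},{"x":0,"y":0,"z":-1,"yaw":0}]'
```

```text
time_s: 9.48
tcp_pos: [0.4964, -0.2772, 0.0214]
eef_rot: [179.3, -0.4, 179.7]
contact_force: [-0.3, -0.4, 0.0]
gripper_width: 0.0851
time_s: 9.9
tcp_pos: [0.4932, -0.2773, 0.1025]
eef_rot: [179.2, -1.1, 179.6]
contact_force: [0.3, -0.5, 0.4]
gripper_width: 0.0874
```

```bash
python3 -m inch '[{"x":0,"y":0.5,"z":-1,"yaw":0},{"x":-0.3,"y":1,"z":-1,"yaw":0},{"x":-0.3,"y":1,"z":-1,"yaw":0},{"x":-0.3,"y":1,"z":-0.8,"yaw":0},{"x":-0.3,"y":1,"z":0,"yaw":0}]'
python3 -m inch '[{"x":-0.3,"y":1,"z":0,"yaw":0},{"x":-0.3,"y":1,"z":0,"yaw":0},{"x":-0.3,"y":1,"z":0,"yaw":0},{"x":-0.3,"y":1,"z":0,"yaw":0},{"x":-0.3,"y":1,"z":0,"yaw":0}]'
python3 -m inch '[{"x":-0.3,"y":0.8,"z":0,"yaw":0},{"x":-0.3,"y":0.6,"z":0,"yaw":0},{"x":0,"y":0.4,"z":0,"yaw":0},{"x":0,"y":0,"z":0,"yaw":0}]'
```

```text
time_s: 10.32
tcp_pos: [0.5268, -0.1675, 0.2128]
eef_rot: [179.3, -0.6, 179.2]
contact_force: [1.1, -0.2, 0.9]
gripper_width: 0.0877
time_s: 10.73
tcp_pos: [0.5677, -0.037, 0.2236]
eef_rot: [179.2, 0.0, 179.2]
contact_force: [0.5, 0.6, 0.2]
gripper_width: 0.0876
time_s: 11.07
tcp_pos: [0.5849, 0.0143, 0.2277]
eef_rot: [179.2, 0.2, 179.5]
contact_force: [0.1, -0.3, -0.4]
gripper_width: 0.0874
```

```bash
python3 -m inch '[{"x":0.35,"y":0.4,"z":0.2,"yaw":0},{"x":0.3,"y":0.4,"z":0.3,"yaw":0},{"x":0,"y":0,"z":0.2,"yaw":0},{"x":0,"y":0,"z":0,"yaw":0}]'
python3 - <<'E'
from h import *
im,d,K,T=shot(4);hsv=cv2.cvtColor(im,cv2.COLOR_RGB2HSV)
m=((hsv[...,0]<20)&(hsv[...,1]>90)).astype(np.uint8);m[:,170:]=0;m[230:]=0
n,l,st,ce=cv2.connectedComponentsWithStats(m);i=1+st[1:,4].argmax();print(st[i],ce[i])
q=max(cv2.findContours((l==i).astype(np.uint8),0,cv2.CHAIN_APPROX_NONE)[0],key=len);e=cv2.fitEllipse(cv2.convexHull(q));print("mat",wplane(K,T,e[0],.003))
c=((hsv[...,0]>=14)&(hsv[...,0]<36)&(hsv[...,1]>25)&(hsv[...,1]<110)&(hsv[...,2]>150)).astype(np.uint8);x,y,w,h=st[i,:4];C=np.zeros_like(c);C[y:y+h,x:x+w]=c[y:y+h,x:x+w]
n,l,st,ce=cv2.connectedComponentsWithStats(C);i=1+st[1:,4].argmax();q=max(cv2.findContours((l==i).astype(np.uint8),0,cv2.CHAIN_APPROX_NONE)[0],key=len);e=cv2.fitEllipse(cv2.convexHull(q));print("roll top",st[i],np.round(e[1],1),wplane(K,T,e[0],.039))
E
```

```text
time_s: 11.4
tcp_pos: [0.5674, 0.0342, 0.21]
eef_rot: [179.2, 0.2, 179.4]
contact_force: [-0.6, 0.2, -0.1]
gripper_width: 0.0876
{'time_s': 11.4, 'tcp_pos': [0.5674, 0.0342, 0.21], 'eef_rot': [179.1778, 0.2264, 179.4205], 'contact_force': [-0.5735, 0.1791, -0.084], 'gripper_width': 0.0876}
[  11   98   68   97 3307] [ 49.60810402 146.50892047]
mat [ 0.49580986 -0.27662653  0.003     ]
roll top [ 12 123  32  48 834] [31.2 47.7] [ 0.49355642 -0.27526213  0.039     ]
```

The roll now measures within 3 mm of the mat's centre. Descending on the shaft head.

```bash
python3 -m inch '[{"x":0,"y":0.15,"z":0.6,"yaw":0},{"x":0,"y":0,"z":0.6,"yaw":0},{"x":0,"y":0,"z":0.5,"yaw":0},{"x":0,"y":0,"z":0.3,"yaw":0},{"x":0,"y":0,"z":0.1,"yaw":0}]' 0.3
python3 -m inch '[{"x":0,"y":0,"z":0.2,"yaw":0},{"x":0,"y":0,"z":0.1,"yaw":0},{"x":0,"y":0,"z":0,"yaw":0}]'
```

```text
time_s: 11.87
tcp_pos: [0.5696, 0.036, 0.1587]
eef_rot: [179.2, 0.5, 179.3]
contact_force: [-0.4, 0.1, -0.0]
gripper_width: 0.0606
time_s: 12.12
tcp_pos: [0.5701, 0.0351, 0.1509]
eef_rot: [179.2, 0.5, 179.2]
contact_force: [-0.2, 0.2, 0.4]
gripper_width: 0.0572
```

```bash
python3 -m inch '[{"x":0.08,"y":0.1,"z":0.15,"yaw":0.1},{"x":0,"y":0,"z":0.1,"yaw":0},{"x":0,"y":0,"z":0,"yaw":0}]'
python3 -m inch '[{"x":0,"y":0,"z":0,"yaw":0},{"x":0,"y":0,"z":0,"yaw":0},{"x":0,"y":0,"z":0,"yaw":0},{"x":0,"y":0,"z":0,"yaw":0},{"x":0,"y":0,"z":0,"yaw":0}]' -0.7 10
python3 -m inch '[{"x":0,"y":0,"z":0,"yaw":0},{"x":0,"y":0,"z":0,"yaw":0}]' -1 40
```

```text
time_s: 12.37
tcp_pos: [0.5688, 0.038, 0.1452]
eef_rot: [179.2, 0.6, 178.8]
contact_force: [-0.6, 0.5, -0.4]
gripper_width: 0.0569
time_s: 12.78
tcp_pos: [0.5691, 0.0384, 0.1461]
eef_rot: [179.1, 0.7, 178.8]
contact_force: [0.3, -0.2, 0.4]
gripper_width: 0.0291
time_s: 12.95
tcp_pos: [0.5692, 0.0382, 0.1462]
eef_rot: [179.2, 0.7, 178.8]
contact_force: [0.2, -1.4, -0.1]
gripper_width: 0.0193
```

Gripped at 19.3 mm, which matches the 20 mm head. Drawing the shaft straight up.

```bash
python3 -m inch '[{"x":0,"y":0,"z":0,"yaw":0},{"x":0,"y":0,"z":-0.2,"yaw":0},{"x":0,"y":0,"z":-0.4,"yaw":0},{"x":0,"y":0,"z":-0.4,"yaw":0},{"x":0,"y":0,"z":-0.4,"yaw":0}]'
python3 -m inch '[{"x":0,"y":0,"z":-0.5,"yaw":0},{"x":0,"y":0,"z":-0.5,"yaw":0},{"x":0,"y":0,"z":-0.5,"yaw":0},{"x":0,"y":0,"z":-0.5,"yaw":0},{"x":0,"y":0,"z":-0.5,"yaw":0}]'
```

```text
time_s: 13.37
tcp_pos: [0.5682, 0.0373, 0.1818]
eef_rot: [179.2, 0.5, 178.8]
contact_force: [0.2, 0.3, -1.8]
gripper_width: 0.0193
time_s: 13.78
tcp_pos: [0.5678, 0.0367, 0.2529]
eef_rot: [179.1, 0.7, 178.8]
contact_force: [0.1, -0.2, -0.3]
gripper_width: 0.0192
```

```bash
python3 -m inch '[{"x":0,"y":0.03,"z":-0.5,"yaw":0},{"x":0,"y":0,"z":-0.5,"yaw":0},{"x":0,"y":0,"z":-0.4,"yaw":0},{"x":0,"y":0,"z":-0.2,"yaw":0},{"x":0,"y":0,"z":0,"yaw":0}]'
python3 - <<'E'
from plant import r
from h import *
o=[]
for n,(a,b,c,e) in(("scene",(200,60,400,260)),("side",(200,80,400,280))):
    im,d=r.capture(n);i=r.camera_info(n);np.savez(f"{n}5.npz",im=im,d=d,K=i["mtx"],T=i["pose"]);o.append(cv2.resize(im[b:e,a:c,::-1],None,fx=2,fy=2,interpolation=cv2.INTER_CUBIC))
cv2.imwrite("pics/lift.png",np.hstack(o))
E
```

```text
time_s: 14.2
tcp_pos: [0.5672, 0.037, 0.304]
eef_rot: [178.9, 1.2, 178.8]
contact_force: [0.4, -0.4, -1.3]
gripper_width: 0.0195
```

View pics/lift.png

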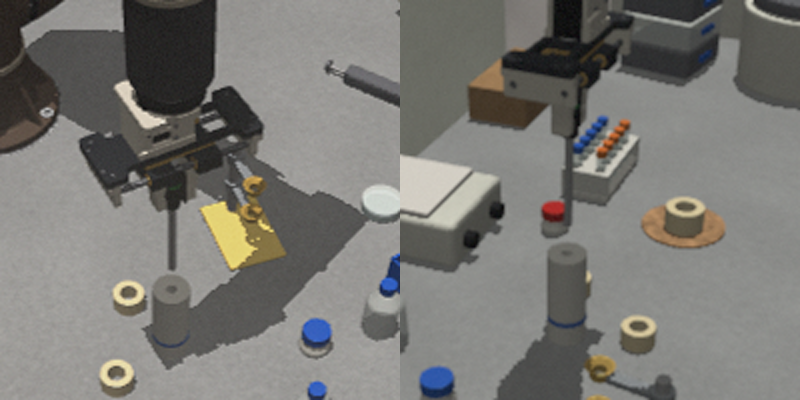

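The crops show the roll lying on the mat (side (685,215)) and the shaft hanging free above the post, tip at scene pixel (286,195) and side pixel (284.5,192.5). I'll work out the tip's offset from the TCP.

```bash
cat >> h.py <<'E'
def axis(rpy):
    from scipy.spatial.transform import Rotation as R
    return R.from_euler("xyz",rpy,degrees=True).as_matrix()
E
python3 - <<'E'
from h import *
a=axis([178.9,1.2,178.8]);b=axis([179.2,.7,178.8]);print("tool z now",a[:,2].round(4),"at grip",b[:,2].round(4))
dz=(a@b.T@np.array([0,0,-1]));print("shaft dir if rigid",dz.round(4))
# TCP at grip (.5692,.0382,.1462), tip (.568,.0375,.007): in tool coords
t=b.T@(np.array([.568,.0375,.007])-[.5692,.0382,.1462]);print("tip pred",(a@t+[.5672,.037,.304]).round(4))
_,_,K1,T1=load("scene");_,_,K2,T2=load("side")
u,v=(286,195),(284.5,192.3);print(cross(ray(K1,T1,u),ray(K2,T2,v)),plane(K1,T1,u,.165)-[.002,0,0],plane(K2,T2,v,.165)+[.006,-.008,0])
E
```

```text
tool z now [ 0.0213  0.0188 -0.9996] at grip [ 0.0125  0.0137 -0.9998]
shaft dir if rigid [ 0.0088  0.0051 -0.9999]
tip pred [0.5672 0.037  0.1648]
(array([0.56569823, 0.03640351, 0.16299282]), np.float64(0.0047891741484713014)) [0.5676102  0.03649812 0.165     ] [0.56916485 0.02897215 0.165     ]
```

```bash
python3 -m inch '[{"x":0.25,"y":0.4,"z":0,"yaw":-0.3},{"x":0.4,"y":0.7,"z":0,"yaw":0},{"x":0.5,"y":0.8,"z":0,"yaw":0},{"x":0.5,"y":0.8,"z":0,"yaw":0},{"x":0.5,"y":0.8,"z":0,"yaw":0}]'
python3 -m inch '[{"x":0.5,"y":0.8,"z":0,"yaw":0},{"x":0.4,"y":0.8,"z":0,"yaw":0},{"x":0.3,"y":0.5,"z":0,"yaw":0},{"x":0.1,"y":0.2,"z":0,"yaw":0},{"x":0,"y":0,"z":0,"yaw":0}]'
```

```text
time_s: 14.72
tcp_pos: [0.5099, 0.1248, 0.2973]
eef_rot: [179.2, 0.6, 179.9]
contact_force: [0.1, 0.6, -0.9]
gripper_width: 0.0191
time_s: 15.13
tcp_pos: [0.4701, 0.1881, 0.2932]
eef_rot: [179.4, 0.2, -179.7]
contact_force: [0.5, 0.3, -0.2]
gripper_width: 0.0192
```

```bash
python3 -m inch '[{"x":0.15,"y":0.5,"z":0,"yaw":-0.1},{"x":0.15,"y":0.5,"z":0,"yaw":0},{"x":0,"y":0.3,"z":0,"yaw":0},{"x":0,"y":0,"z":0,"yaw":0},{"x":0,"y":0,"z":0,"yaw":0}]'
cat >> h.py <<'E'
def tip():
    from plant import r
    s=r.get_state();a=axis(s["eef_rot"]);b=axis([179.2,.7,178.8]);t=b.T@(np.array([.568,.0375,.007])-[.5692,.0382,.1462])
    p=np.array(s["tcp_pos"]);print("tcp",p.round(4),"rpy",np.round(s["eef_rot"],2),"tip",(p+a@t).round(4),"dir",(a@b.T@[0,0,-1]).round(4),"F",np.round(s["contact_force"],1))
E
python3 - <<'E'
from h import *
from plant import r
tip();o=[]
for n,(a,b,c,e) in(("scene",(270,80,390,200)),("side",(250,180,370,330))):
    im,d=r.capture(n);i=r.camera_info(n);np.savez(f"{n}6.npz",im=im,d=d,K=i["mtx"],T=i["pose"]);x=cv2.resize(im[b:e,a:c,::-1],None,fx=3.333,fy=3.333,interpolation=cv2.INTER_CUBIC);o.append(cv2.copyMakeBorder(x,0,500-x.shape[0],0,0,0))
cv2.imwrite("pics/over.png",np.hstack(o))
E
```

```text
time_s: 15.55
tcp_pos: [0.4616, 0.2211, 0.2915]
eef_rot: [179.5, 0.0, -179.3]
contact_force: [0.2, 0.4, -0.5]
gripper_width: 0.0189
tcp [0.4616 0.2211 0.2915] rpy [ 1.7953e+02  2.0000e-02 -1.7926e+02] tip [0.4587 0.2195 0.1524] dir [-0.0119 -0.0059 -0.9999] F [ 0.2  0.4 -0.5]
```

View pics/over.png

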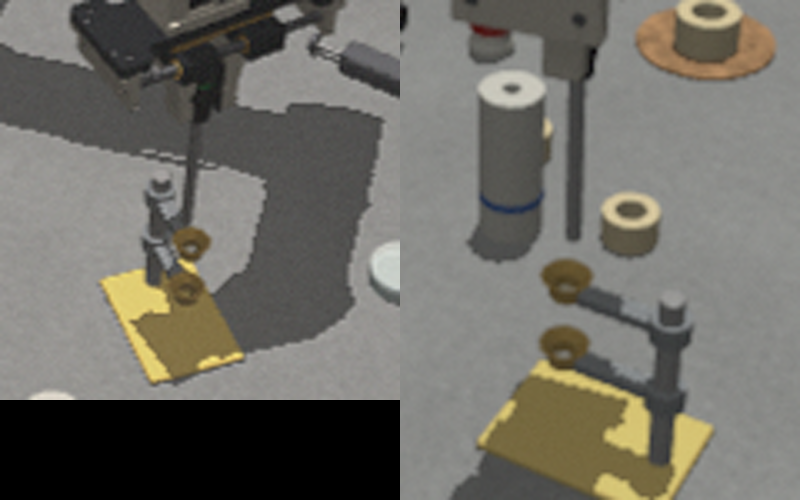

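The tip is at scene (326.1,147.8) and side (301.9,252). The upper mouth is at (327.3,152.6) and (300.1,263.4). I'll compare the two in each camera.

```bash
python3 - <<'E'
from h import *
_,_,K1,T1=load("scene");_,_,K2,T2=load("side")
ut,vt,um,vm=(326.1,147.3),(301.9,251.6),(327.3,152.4),(300.1,263.4)
p,e=cross(ray(K1,T1,ut),ray(K2,T2,vt));q,f=cross(ray(K1,T1,um),ray(K2,T2,vm));print(p.round(4),e,q.round(4),f,"d",(p-q).round(4))
print(plane(K1,T1,ut,.152)-plane(K1,T1,um,.13),plane(K2,T2,vt,.152)-plane(K2,T2,vm,.13))
E
```

```text
[0.4583 0.2204 0.1502] 0.0032611606277549465 [0.458  0.2276 0.1254] 0.0012353257244634638 d [ 0.0003 -0.0072  0.0248]
[-0.00079578 -0.00529019  0.022     ] [ 0.00062437 -0.01118245  0.022     ]
```

```bash
python3 -m inch '[{"x":-0.05,"y":0.22,"z":0,"yaw":0.1},{"x":0,"y":0,"z":0.1,"yaw":0.1},{"x":0,"y":0,"z":0.2,"yaw":0},{"x":0,"y":0,"z":0.2,"yaw":0}]'
python3 -c "
from h import *
tip()"
```

```text
time_s: 15.98
tcp_pos: [0.464, 0.226, 0.2793]
eef_rot: [179.5, 0.1, 179.7]
contact_force: [0.1, 0.3, -0.8]
gripper_width: 0.019
tcp [0.464  0.226  0.2793] rpy [1.7945e+02 1.0000e-01 1.7970e+02] tip [0.4614 0.2246 0.1401] dir [-0.0104 -0.0044 -0.9999] F [ 0.1  0.3 -0.8]
```

```bash
python3 -m inch '[{"x":0,"y":0.02,"z":0.2,"yaw":0},{"x":0,"y":0,"z":0.2,"yaw":0},{"x":0,"y":0,"z":0.2,"yaw":0},{"x":0,"y":0,"z":0.2,"yaw":0}]'
python3 -c "
from h import *
tip()"
```

```text
time_s: 16.32
tcp_pos: [0.4637, 0.226, 0.2564]
eef_rot: [179.5, 0.0, 179.7]
contact_force: [-0.5, 0.7, 0.1]
gripper_width: 0.0198
tcp [0.4637 0.226  0.2564] rpy [1.7950e+02 5.0000e-02 1.7967e+02] tip [0.461  0.2246 0.1172] dir [-0.0114 -0.0051 -0.9999] F [-0.5  0.7  0.1]
```

No side force in the bore. Continuing down.

```bash
python3 -m inch '[{"x":0,"y":0,"z":0.25,"yaw":0},{"x":0,"y":0,"z":0.25,"yaw":0},{"x":0,"y":0,"z":0.25,"yaw":0},{"x":0,"y":0,"z":0.25,"yaw":0}]'
python3 -c "
from h import *
tip()"
```

```text
time_s: 16.65
tcp_pos: [0.4636, 0.2261, 0.2286]
eef_rot: [179.5, 0.0, 179.7]
contact_force: [0.5, -0.7, -0.3]
gripper_width: 0.0188
tcp [0.4636 0.2261 0.2286] rpy [1.7951e+02 4.0000e-02 1.7967e+02] tip [0.4608 0.2247 0.0894] dir [-0.0116 -0.0053 -0.9999] F [ 0.5 -0.7 -0.3]
```

```bash
python3 -m inch '[{"x":0,"y":0,"z":0.25,"yaw":0},{"x":0,"y":0,"z":0.25,"yaw":0},{"x":0,"y":0,"z":0.25,"yaw":0},{"x":0,"y":0,"z":0.25,"yaw":0}]'
python3 -c "
from h import *
tip()"
```

```text
time_s: 16.98
tcp_pos: [0.4636, 0.2263, 0.2006]
eef_rot: [179.5, 0.0, 179.7]
contact_force: [0.2, -0.1, -0.8]
gripper_width: 0.0194
tcp [0.4636 0.2263 0.2006] rpy [1.7952e+02 3.0000e-02 1.7968e+02] tip [0.4607 0.2248 0.0615] dir [-0.0118 -0.0055 -0.9999] F [ 0.2 -0.1 -0.8]
```

```bash
python3 -m inch '[{"x":0,"y":0,"z":0.25,"yaw":0},{"x":0,"y":0,"z":0.25,"yaw":0},{"x":0,"y":0,"z":0.2,"yaw":0},{"x":0,"y":0,"z":0.1,"yaw":0},{"x":0,"y":0,"z":0,"yaw":0}]'
python3 -m inch '[{"x":0,"y":0,"z":0,"yaw":0},{"x":0,"y":0,"z":0,"yaw":0},{"x":0,"y":0,"z":0,"yaw":0},{"x":0,"y":0,"z":0,"yaw":0},{"x":0,"y":0,"z":0,"yaw":0}]'
python3 - <<'E'
from h import *
from plant import r
tip();o=[]
for n,(a,b,c,e) in(("scene",(270,100,370,200)),("side",(260,210,360,330))):
    im,d=r.capture(n);x=cv2.resize(im[b:e,a:c,::-1],None,fx=4,fy=4,interpolation=cv2.INTER_CUBIC);o.append(cv2.copyMakeBorder(x,0,480-x.shape[0],0,0,0))
cv2.imwrite("pics/end.png",np.hstack(o))
E
```

```text
time_s: 17.4
tcp_pos: [0.463, 0.226, 0.1767]
eef_rot: [179.6, -0.1, 179.7]
contact_force: [0.4, -0.3, -1.3]
gripper_width: 0.0193
time_s: 17.82
tcp_pos: [0.4635, 0.2265, 0.1776]
eef_rot: [179.6, -0.0, 179.7]
contact_force: [0.1, -0.1, -0.2]
gripper_width: 0.0193
tcp [0.4635 0.2265 0.1776] rpy [179.56  -0.   179.69] tip [0.4606 0.2249 0.0384] dir [-0.0123 -0.0062 -0.9999] F [ 0.1 -0.1 -0.2]
```

View pics/end.png

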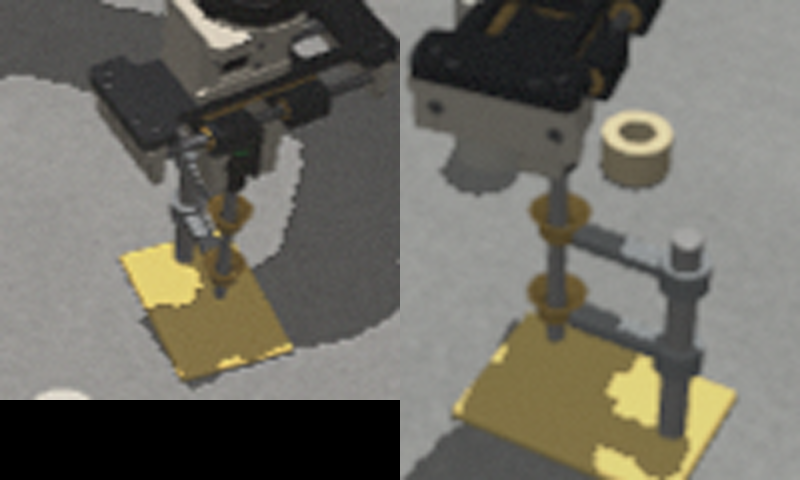

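The picture shows the stem through both brass bushings: side upper (558,215), lower (557,300), tip at (556,338), clear of the plate. The arm is at rest with no side load, so I'm handing in.

```bash
python3 - <<'E'
from plant import r
print(r.close_job());s=r.get_state();print(s["time_s"],s["tcp_pos"],s["gripper_width"],s["contact_force"])
E
```

```text
the job is handed in; nothing more can be done
None
the job is handed in; nothing more can be done
```

The roll is on the cork mat and the shaft is held through both bushings of the stand. I handed the job in at about 18 s of the 62 s allowed; the system gave no verdict.

**Roll:** I slid it up off the shaft head, laid it on the mat and let go. It measured within about 3 mm of the mat's centre. In a later picture it was lying flat.

**Shaft:** I drew it out of the post and threaded it from above through the upper and then the lower bushing. The last picture shows the tip out below the lower bushing and clear of the plate.
- **Tip:** about 38 mm above the bench and within 1 mm of the axis. I worked this out from the arm's pose and how the shaft was gripped, not from a direct measurement.
- **Tilt:** about 0.014 rad, worked out the same way.
- **Hold:** steady over the last 0.4 s at 19.3 mm opening, gripping at a set 40 N, with almost no outside force on the wrist.

**Disagreements and gaps:**
- The fixed cameras read 3 to 6 mm low and differed from the wrist camera by up to about 1 cm sideways. I used the wrist camera's positions.
- Just above the mouth, the model and the fixed cameras differed by 2 to 3 mm on the tip's position. That was within the funnel's catch, and the shaft went in without side force.
- Bystanders were not measured again. No contact with any of them showed in the force readings or the pictures.
- Two early moves were refused for incomplete rows; the arm did not move.

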